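# Cock the spring plunger of a dynamics cart and set up an explosion run

## Task

Set the track up for an explosion run: with the launch cart backed against the end stop, press its spring plunger fully home and, while it is held in, slide the steel keeper fully across so that the plunger stays trapped. Then roll the target cart up until its bumper touches the plunger's pad, and leave both carts like that. Press firmly but do not ram the cart, and leave the other things on the bench alone.

Things in the scene. Friction and masses are not known exactly. Their poses are not given: they have to be found in the camera images.
- track: fixed aluminium track, 100 mm wide, 1.2 m long; flat running surface 32 mm above the bench. Origin on the bench under its middle line. y runs along it to the end stop, x across it away from the robot, z up. Its place and yaw vary. Two carts (160 mm long, 84 mm wide, top 82 mm above the bench) only roll along it, friction about 0.2 N. But for the end stop, nothing stands on the track within 80 mm of a cart.
- stop_face (a point): centre of the rubber buffer of the end stop clamped to the track, 62 mm above the bench: the launch cart's back rests on it when parked.
- launch_cart (a joint): distance in m of the launch cart's back from the end stop: 0 = backed against it; it grows as the cart rolls away from the stop along the track's -y.
- pad_face (a point): centre of the outer face of the plunger's black pad on the launch cart's nose, 60 mm above the bench, looking along track -y at the target cart. Pad 50 mm wide (track x), 20 mm high (50 to 70 mm above the bench), 6 mm thick; press it anywhere on its face. Its face stands 39 mm off the cart's end wall with the plunger out, 19 mm fully home.
- plunger (a joint): m pressed in along track +y: 0 = out, 0.020 = fully home on a firm stop. Spring: about 3.5 N at the start, 10 N when home; it springs back if let go (the cart rolls to the end stop before the plunger gives). Trapped by the keeper and let go, it backs off about 1.5 mm, to about 0.0185.
- keeper (a joint): m slid across along track +x: 0 = open, 0.010 = fully across at its end. Flat steel slide on the launch cart's nose, 1.5 N friction, stays where left. Its tongue enters a notch in the plunger's rod only while the plunger is within 1.5 mm of fully home; else the rod blocks it after 1 mm.
- tab_side (a point): middle of the robot-side (track -x) face of the keeper's thumb tab, shoved along +x. Tab: 6 mm thick in x, 74 to 94 mm above the bench (just above the pad's top edge), reaching from the end wall to 30 mm before it, so past the pad's face when home. This face is 4 mm to +x of the pad's centre line when open, 14 mm when across. An upright finger pressing the pad on its -x part can shove the tab.
- target_cart (a joint): how far the target cart has rolled from the far end of its run, in m, along the track's +y (towards the launch cart).
- bumper_face (a point): centre of the target cart's black bumper face, 60 mm above the bench, looking along track +y at the launch cart's pad; 40 mm wide, 16 mm high, 20 mm in front of the cart's end wall. The target cart has no plunger, carries a steel bar in its tray (top 88 mm above the bench) and weighs 0.5 to 1.1 kg.
- target_back (a point): centre of the target cart's flat back wall (looking along track -y), 63 mm above the bench, 180 mm behind the bumper's face; 84 mm wide, from 44 to 82 mm above the bench. Push here to roll the cart.
- massbar_a: bystander: steel bar 35 x 125 x 15 mm lying on the bench; origin under its centre.
- massbar_b: bystander: steel bar 35 x 125 x 15 mm lying on the bench; origin under its centre.
- level: bystander: spirit level 22 x 100 x 24 mm lying on the bench; origin under its centre.
- slotted_mass: bystander: brass hanger mass, 44 mm diameter, 73 mm tall, standing; origin under its centre.
- multimeter: bystander: grey multimeter 145 x 75 x 34 mm, lying; origin under its centre.
- calculator: bystander: black calculator 150 x 78 x 14 mm, lying; origin under its centre.

How it is judged (in metres and radians):
On the way, in this order (a step that is already met when the one before it is completed fails the run):
1. the plunger stays trapped (pressed in by more than 16.5 mm) with the keeper fully across (more than 8 mm of its 10 mm), and the robot has let go of the launch cart (value of joint plunger above 0.0165 m and value of joint keeper above 0.008 m and contact force between launch_cart and the arm below 0.2 N and contact force between launch_cart and the fingers below 0.2 N), for 0.2 s.
2. the target cart's bumper is up against the pad (within 5 mm) (distance between bumper_face and pad_face below 0.005 m), for 0.2 s.
At the end, for the whole second after the job is handed in: The launch cart stands within 8 mm of the end stop with its plunger still pressed in by more than 16.5 mm and the keeper more than 8 mm across; both carts are at rest, the target cart with its bumper within 5 mm of the plunger's pad (value of joint plunger above 0.0165 m and value of joint keeper above 0.008 m and value of joint launch_cart below 0.008 m and distance between bumper_face and pad_face below 0.005 m and velocity of joint launch_cart between -0.01 and 0.01 m/s and velocity of joint target_cart between -0.01 and 0.01 m/s); the robot touches nothing.
It fails at once if the launch cart is rammed: pressed with more than 45 N (contact force between launch_cart and the fingers above 45 N or contact force between launch_cart and the arm above 45 N).
It fails at once if another thing on the bench is shifted by more than 25 mm (distance of any of massbar_a, massbar_b, level, slotted_mass, multimeter, calculator from where it was at the start of the episode above 0.025 m).
It also fails if it takes over 56 s, if anything falls off the work surface, if the arm or the gripper's body presses on something with over 40 N, if the wrist force passes 120 N, or if a joint passes its speed limit or range.

## Robot

A 6-joint arm with a two-finger parallel gripper is mounted at the origin on the work surface. World frame = base frame: x ahead of the robot, y to its left, z up, the work surface at z = 0. Lengths are in m, angles in degrees, forces in N, time in s.
With the tool pointing down it reaches from about 0.3 to 0.75 m from the base axis. Payload 8.5 kg.
Tool frame: the origin (TCP) lies on the centre line of the jaws, within the pads' length; the fingertips stand 25 mm ahead of it and the grasp point (between the pads) lies 6 mm ahead of it; z points along the fingers, y is the line along which they close (so a half turn about z gives the same grasp; the last joint's range is limited). The gripper opens to 88 mm and grips with 3 to 60 N. Pads are 18 mm wide; open, the fingers measure 123 mm over their backs; the gripper's body (75 mm by 187 mm) begins 45 mm behind the grasp point.
Start: joints at [-79.372, 21.807, 74.336, -0, 83.858, -12.336], TCP at [0.215, -0.506, 0.264] pointing down, gripper open.
Joint ranges: [-178.18, 178.18], [-50.72, 133.34], [12.68, 142.11], [-81.47, 261.47], [9.98, 163.14], [-165.26, 165.26]. Speed limits (degrees/s): [136.94, 136.94, 180, 180, 180, 180].

## Interface

Orientations are given as [roll, pitch, yaw] about the fixed x, y, z axes, in that order (R = Rz(yaw) Ry(pitch) Rx(roll)).
In Python, from bench import arm, planner, monitor, viewer gives the robot as it stands. The module is installed in compiled form; this text tells all that it offers. Calls block until the motion is done:
- arm.move_pose(position, orientation): joint-space move of the TCP to a pose.
- arm.move_linear(position, speed=0.15, ori=None, guard=None): straight line of the TCP; ori=None keeps the orientation; speed is the mean speed in m/s. With guard (N) it stops when the force on the tool has changed by that much, and returns True; else False.
- arm.move_j(angles): joint-space move.
- arm.gripper_open() and arm.close_gripper(force=None): open the fingers fully, or close them until they stop; force is the grip in N (None keeps the last).
- arm.pause(seconds).
- planner.solve_ik(position, orientation): joint angles nearest the present ones, or None.
- monitor.get_state(): the state.
- viewer.read_camera(name): name is "scene" or "side" or "wrist"; returns a dict with "img" (480x640x3 uint8, red, green, blue), "range_z" (480x640 float32, m along the optical axis (not along the pixel's ray), 0 where there is no reading), "vfov" (degrees; the focal length in pixels is half the picture's height over the tangent of half this angle, whatever the lens; pixels are square), "cx", "cy" (the principal point, pixels), "k1" (the pictures are not rectified: a ray, as slopes to the right and down, at radius r is drawn at 1 + k1 r^2 times it, then the intrinsics apply), "world_to_cam" (4x4, takes a point from world to camera coordinates); the wrist camera has in their place "T_tool_cam" (4x4, takes a point from camera to tool coordinates, whose origin is the TCP and whose axes are the flange's). Camera axes: x right, y up, looking along -z (the intrinsics and any distortion apply to the point x, -y, -z); pixel columns grow to the right and rows downward; lengths in m; the calibration is good to about 2 mm. A picture is of the moment at which its call begins: read the wrist's pose just before it.
A pose or a line that the arm cannot do raises arm.PlanningError and nothing moves.
- arm.hand_in(): hands the job in; it is judged then, once.
The state is a dict: "time": time; "joint_positions": joint angles; "qvel": joint speeds; "effort": joint torques, N m; "eef_pos": TCP position; "tool_rot": TCP orientation; "ft_force": force on the tool from outside, world axes, zero at the start; "moment": the same for the moment, N m; "opening": opening from 0.0 (shut) to 1.0 (fully open); "finger_force": force on a finger pad.
Only numpy, scipy, OpenCV 4.12 (cv2) and the standard library are available. Lean on these libraries where they do the work, as an engineer would, in place of code of your own. Each camera call takes 0.05 s, during which the arm holds its last target. There are 200 camera calls.

## Working session

There is one attempt and no reset: what is moved stays moved. The work goes in short steps, each a Python script; the robot and the scene stay as the last script left them, time stands still between calls to the robot, and variables do not carry over. Pictures are saved under pics/ and viewed, at most 10 in all, crops included, and the job is handed in when it is done.

```bash
mkdir -p pics
cat > h.py <<'E'
import numpy as np, cv2
from bench import arm, planner, monitor, viewer
from scipy.spatial.transform import Rotation as R
def cam(name):
    s=monitor.get_state(); c=viewer.read_camera(name)
    if 'world_to_cam' in c: T=np.linalg.inv(np.array(c['world_to_cam']))
    else:
        W=np.eye(4); W[:3,3]=s['eef_pos']; o=np.array(s['tool_rot'])
        W[:3,:3]=o if o.shape==(3,3) else R.from_euler('xyz',o,degrees=True).as_matrix()
        T=W@np.array(c['T_tool_cam'])
    c['T']=T; c['f']=240/np.tan(np.radians(c['vfov'])/2); return c
def slopes(c,uv):
    uv=np.atleast_2d(np.array(uv,float)); K=np.array([[c['f'],0,c['cx']],[0,c['f'],c['cy']],[0,0,1]])
    d=(uv-[c['cx'],c['cy']])/c['f']; p=d.copy()
    for _ in range(30): p=d/(1+c['k1']*(p**2).sum(1,keepdims=True))
    return p
def plane(c,uv,z):
    p=slopes(c,uv); d=np.c_[p[:,0],-p[:,1],-np.ones(len(p))]@c['T'][:3,:3].T; o=c['T'][:3,3]
    return o+d*((z-o[2])/d[:,2])[:,None]
def depth(c,uv):
    uv=np.atleast_2d(np.array(uv)); p=slopes(c,uv); z=c['range_z'][uv[:,1].astype(int),uv[:,0].astype(int)]
    return (np.c_[p[:,0],-p[:,1],-np.ones(len(p))]*z[:,None])@c['T'][:3,:3].T+c['T'][:3,3]
def save(c,n): cv2.imwrite('pics/'+n,c['img'][:,:,::-1])
E
python3 - <<'E'
from h import *
s=monitor.get_state(); print(s)
for n in('scene','side'):
    c=cam(n); save(c,n+'0.png'); print(n,c['T'].round(3).tolist(),c['vfov'],c['k1'],c['cx'],c['cy'])
    np.savez(n+'0.npz',**{k:c[k] for k in('img','range_z','T','f','k1','cx','cy')})
E
```

```text
{'time': 0.0, 'joint_positions': array([-7.93713822e+01,  2.18402739e+01,  7.43837177e+01,  1.94699266e-03,
        8.38595647e+01, -1.23367151e+01]), 'qvel': array([-0.05469247,  0.03446256,  0.08117915,  0.12232954, -0.00910707,
       -0.00752433]), 'effort': array([ 2.01693889e-03, -4.37927914e+01, -2.24555612e+01,  7.14476220e-02,
        3.53208475e-02, -1.23351124e-04]), 'eef_pos': array([ 0.21454618, -0.50616203,  0.26315056]), 'tool_rot': array([-1.79918787e+02, -1.97431595e-02,  2.29651092e+01]), 'ft_force': array([ 0.19167442, -0.42783653,  0.97478329]), 'moment': array([ 0.0183888 ,  0.00430722, -0.03249709]), 'finger_force': 0.0, 'opening': 0.9957333270431742}
scene [[-0.533, -0.642, 0.551, 1.22], [0.846, -0.405, 0.347, 0.524], [0.0, 0.651, 0.759, 1.077], [0.0, 0.0, 0.0, 1.0]] 43.6994866255571 0.03155534908428194 307.48240809495877 238.03185445908673
side [[-0.787, 0.349, -0.508, 0.019], [-0.617, -0.434, 0.657, 0.675], [0.008, 0.83, 0.557, 0.622], [0.0, 0.0, 0.0, 1.0]] 51.4926440658305 0.012692742307806119 319.10150811801816 243.50808813920256
```

View pics/scene0.png

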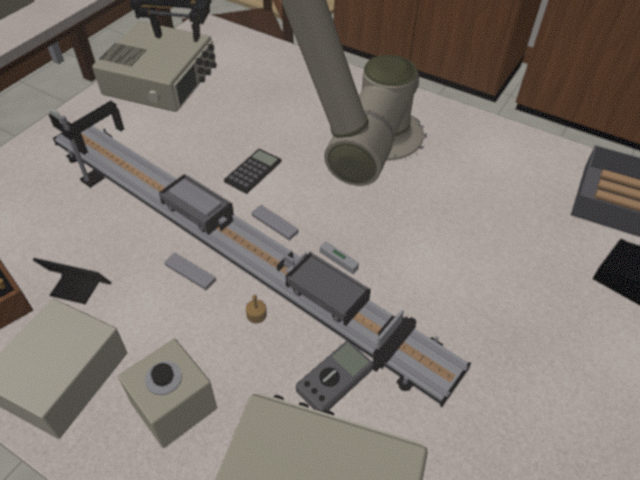

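View pics/side0.png

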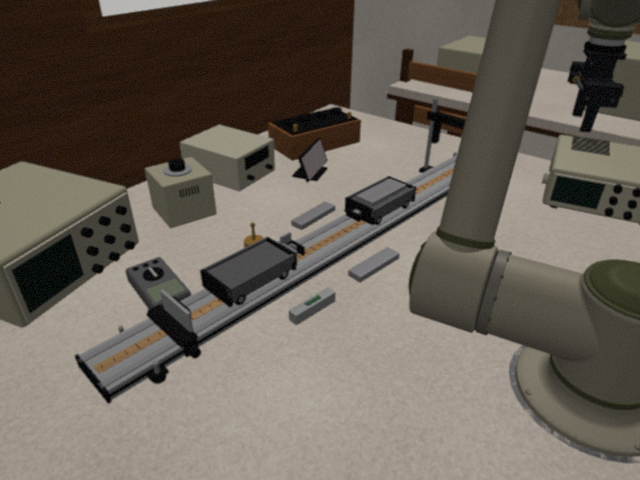

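Scene view: launch cart at about (327,287), a little off the end stop (395,340). Its pad and keeper are near (287,262), and the target cart is at (196,203). The side view agrees: launch cart (250,270), keeper (290,243), target (380,200).

Run:
```python
from h import *
V,U=np.mgrid[0:480,0:640]; uv=np.c_[U.ravel(),V.ravel()]
for n in('scene','side'):
    c=dict(np.load(n+'0.npz')); P=depth(c,uv); ok=c['range_z'].ravel()>0
    hsv=cv2.cvtColor(c['img'],cv2.COLOR_RGB2HSV).reshape(-1,3)
    m=ok&(hsv[:,0]>5)&(hsv[:,0]<22)&(hsv[:,1]>90)&(P[:,2]>.015)&(P[:,2]<.05)&(P[:,0]>.2)&(P[:,0]<.8)&(abs(P[:,1])<.75)
    Q=P[m]; print(n,m.sum(),'z',np.median(Q[:,2]))
    Q=plane(c,uv[m],.032)
    vx,vy,x0,y0=cv2.fitLine(Q[:,:2].astype(np.float32),cv2.DIST_HUBER,0,.01,.01).ravel()
    if vy<0: vx,vy=-vx,-vy
    # track +y direction toward end stop
    print('dir',vx,vy,'yaw',np.degrees(np.arctan2(vy,vx)),'pt',x0,y0)
    yd=np.array([vx,vy]); 
    if n=='scene': ydir=yd; o=np.array([x0,y0])
    xd=np.array([ydir[1],-ydir[0]])
    L=np.c_[(P[:,:2]-o)@xd,(P[:,:2]-o)@ydir,P[:,2]]
    np.save(n+'L.npy',L.reshape(480,640,3))
    w=ok&(abs(L[:,0])<.06)&(L[:,2]>.05)&(L[:,2]<.2)&(abs(L[:,1])<.6)
    h,e=np.histogram(L[w,1],np.arange(-.6,.6,.01))
    for a,b in zip(e,h):
        if b: 
            k=w&(L[:,1]>=a)&(L[:,1]<a+.01); print('%.2f n%d x[%.3f %.3f] z[%.3f %.3f]'%(a,b,*np.percentile(L[k,0],[2,98]),*np.percentile(L[k,2],[5,98])))
```

```text
scene 1004 z 0.03006145275202443
dir 0.11680174 0.99315524 yaw 83.292435 pt 0.52997077 -0.2325305
-0.55 n5 x[0.002 0.007] z[0.055 0.062]
-0.54 n19 x[-0.002 0.017] z[0.051 0.070]
-0.53 n28 x[-0.002 0.019] z[0.051 0.070]
-0.52 n28 x[-0.000 0.018] z[0.053 0.071]
-0.51 n17 x[0.004 0.018] z[0.050 0.063]
-0.50 n5 x[0.014 0.020] z[0.055 0.066]
-0.33 n1 x[-0.017 -0.017] z[0.169 0.169]
-0.32 n54 x[-0.044 0.055] z[0.105 0.178]
-0.31 n157 x[-0.044 0.058] z[0.111 0.179]
-0.30 n459 x[-0.051 0.058] z[0.107 0.178]
-0.29 n34 x[-0.044 0.052] z[0.130 0.179]
-0.07 n107 x[-0.041 0.042] z[0.063 0.086]
-0.06 n98 x[-0.040 0.043] z[0.055 0.086]
-0.05 n114 x[-0.041 0.042] z[0.068 0.091]
-0.04 n125 x[-0.040 0.042] z[0.056 0.091]
-0.03 n125 x[-0.040 0.042] z[0.068 0.092]
-0.02 n126 x[-0.040 0.042] z[0.067 0.091]
-0.01 n123 x[-0.040 0.041] z[0.065 0.091]
0.00 n125 x[-0.040 0.042] z[0.069 0.091]
0.01 n131 x[-0.039 0.042] z[0.069 0.093]
0.02 n130 x[-0.039 0.042] z[0.064 0.092]
0.03 n133 x[-0.039 0.043] z[0.068 0.092]
0.04 n137 x[-0.041 0.043] z[0.068 0.091]
0.05 n148 x[-0.039 0.044] z[0.059 0.091]
0.06 n141 x[-0.
[... 2521 characters left out ...]
082]
0.35 n190 x[-0.043 0.039] z[0.054 0.082]
0.36 n174 x[-0.043 0.039] z[0.054 0.082]
0.37 n188 x[-0.043 0.039] z[0.056 0.082]
0.38 n192 x[-0.043 0.039] z[0.055 0.082]
0.39 n201 x[-0.044 0.040] z[0.055 0.082]
0.40 n193 x[-0.043 0.039] z[0.055 0.082]
0.41 n197 x[-0.043 0.039] z[0.058 0.082]
0.42 n204 x[-0.043 0.039] z[0.055 0.082]
0.43 n213 x[-0.043 0.039] z[0.056 0.082]
0.44 n212 x[-0.043 0.039] z[0.055 0.082]
0.45 n218 x[-0.043 0.039] z[0.056 0.082]
0.46 n197 x[-0.043 0.039] z[0.055 0.083]
0.47 n400 x[-0.043 0.039] z[0.053 0.083]
0.48 n136 x[-0.040 0.038] z[0.052 0.083]
0.54 n53 x[-0.025 0.022] z[0.065 0.071]
0.55 n142 x[-0.042 0.039] z[0.054 0.081]
0.56 n308 x[-0.041 0.040] z[0.052 0.080]
```

```bash
cat >> h.py <<'E'
YD=np.array([.1160,.99325]); XD=np.array([YD[1],-YD[0]]); O=np.array([.530,-.2325])
def w(x,y,z): p=O+XD*x+YD*y; return [p[0],p[1],z]
YAW=np.degrees(np.arctan2(YD[1],YD[0])); ORI=[180,0,YAW]
def loc(P): P=np.atleast_2d(P); return np.c_[(P[:,:2]-O)@XD,(P[:,:2]-O)@YD,P[:,2]]
def st(t=''):
    s=monitor.get_state(); f=s['ft_force']; print(t,'t%.1f'%s['time'],loc(s['eef_pos']).round(4),'F',np.round([f[:2]@XD,f[:2]@YD,f[2]],1))
E
python3 - <<'E'
from h import *
arm.close_gripper(10)
for o in (ORI,[180,0,YAW-180]): print(planner.solve_ik(w(-.02,.22,.26),o))
q=[planner.solve_ik(w(-.02,.22,.26),o) for o in (ORI,[180,0,YAW-180])]
arm.move_pose(w(-.02,.22,.26),ORI); st()
c=cam('wrist'); save(c,'w1.png')
V,U=np.mgrid[0:480,0:640]; L=loc(depth(c,np.c_[U.ravel(),V.ravel()])); ok=c['range_z'].ravel()>0
np.save('w1L.npy',L.reshape(480,640,3))
for a in np.arange(.26,.34,.005):
  for z0,z1 in((.045,.072),(.073,.1)):
    k=ok&(L[:,1]>=a)&(L[:,1]<a+.005)&(abs(L[:,0])<.06)&(L[:,2]>z0)&(L[:,2]<z1)
    if k.sum()>3: print('%.3f n%d x[%.4f %.4f] z[%.3f %.3f]'%(a,k.sum(),*np.percentile(L[k,0],[2,98]),*np.percentile(L[k,2],[5,95])))
for nm,lo,hi in(('launch',.33,.36),('pad',.275,.295)):
    pass
E
```

```text
[-13.915789    20.53701668  76.97730946   0.          82.48567387
  -7.25448736]
None
 t3.5 [[-0.0199  0.2192  0.26  ]] F [-0.8 -0.9 -0.6]
0.280 n218 x[-0.0237 0.0233] z[0.068 0.070]
0.285 n212 x[-0.0237 0.0230] z[0.064 0.070]
0.290 n29 x[-0.0071 0.0058] z[0.061 0.066]
0.290 n44 x[0.0039 0.0099] z[0.083 0.095]
0.295 n40 x[-0.0072 0.0044] z[0.061 0.066]
0.295 n57 x[0.0038 0.0097] z[0.083 0.094]
0.300 n83 x[-0.0071 0.0043] z[0.059 0.067]
0.300 n58 x[0.0038 0.0096] z[0.082 0.094]
0.305 n104 x[-0.0276 0.0231] z[0.046 0.067]
0.305 n76 x[-0.0296 0.0221] z[0.074 0.094]
0.310 n71 x[-0.0353 0.0220] z[0.047 0.057]
0.310 n423 x[-0.0345 0.0243] z[0.073 0.094]
0.315 n358 x[-0.0336 0.0233] z[0.074 0.080]
0.320 n123 x[-0.0409 0.0403] z[0.046 0.071]
0.320 n695 x[-0.0402 0.0397] z[0.077 0.083]
0.325 n535 x[-0.0407 0.0404] z[0.075 0.083]
0.330 n679 x[-0.0399 0.0400] z[0.074 0.081]
0.335 n611 x[-0.0404 0.0397] z[0.074 0.082]
0.340 n681 x[-0.0408 0.0404] z[0.074 0.081]
```

View pics/w1.png

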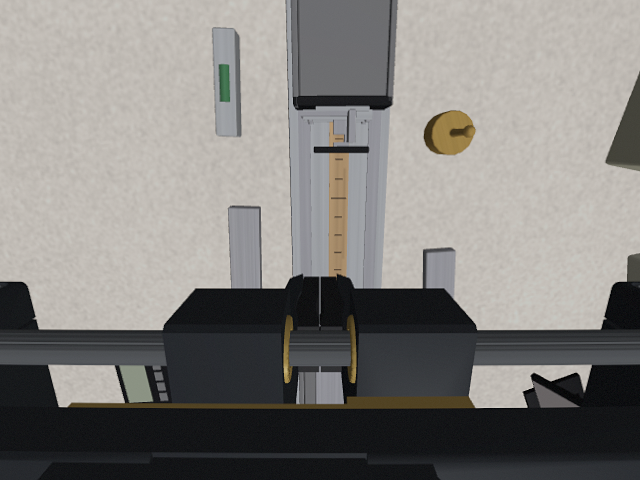

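Wrist view: the pad is the black bar at (341,149), the keeper tab at (351,125), the cart wall at y≈105. Measured pad x is ±23.5 mm and the tab face is +3.8 mm, so my track frame holds up.

Run:
```python
from h import *
X=-.022
arm.move_linear(w(X,.24,.16),.15,ori=ORI)
arm.move_linear(w(X,.24,.079),.1); st('down')
arm.move_linear(w(X,.325,.079),.04,guard=15); st('roll')
print(arm.move_linear(w(X,.385,.079),.012,guard=17)); st('press')
arm.pause(.3); st('held')
```

```text
down t5.4 [[-0.0217  0.24    0.0796]] F [-0.5  0.4  0.6]
roll t7.6 [[-0.022   0.3249  0.079 ]] F [-0.6 -0.3 -0.7]
True
press t10.3 [[-0.022   0.3546  0.0789]] F [-0.6 -9.4  5.2]
held t10.6 [[-0.022   0.3542  0.079 ]] F [-0.8 -9.4  4.7]
```

Run:
```python
from h import *
y=.3545
for i in range(6):
    y+=.0007
    g=arm.move_linear(w(-.022,y,.079),.006,guard=14); arm.pause(.2); st('%.4f %s'%(y,g))
    f=monitor.get_state()['ft_force']
    if g or abs(f[:2]@YD)>18: break
c=cam('side'); save(c,'s2.png'); cv2.imwrite('pics/s2c.png',cv2.resize(c['img'][180:330,160:360,::-1],(800,600)))
```

```text
0.3552 False t11.1 [[-0.022   0.3543  0.0791]] F [-0.4 -9.8  2.2]
0.3559 False t11.5 [[-0.0219  0.355   0.0791]] F [ -0.  -10.1   1.1]
0.3566 False t12.0 [[-0.022   0.3554  0.0791]] F [ -0.8 -11.6   2.6]
0.3573 False t12.5 [[-0.022   0.3555  0.0791]] F [ -1.  -15.3   3.6]
0.3580 False t12.9 [[-0.0219  0.3556  0.0791]] F [ -2.1 -18.9   3.2]
```

View pics/s2c.png

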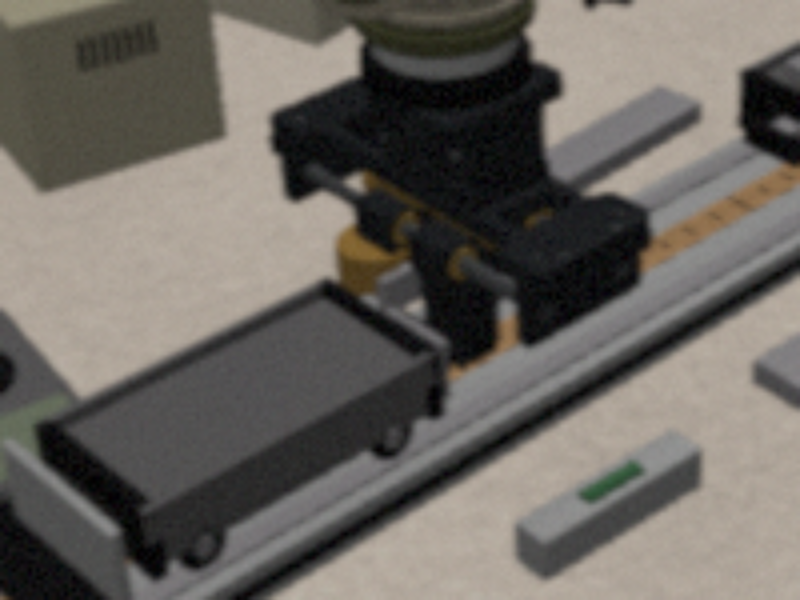

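Cart sits on the stop, and the force rises steeply against the plunger's firm stop, so it is home. Next I'll slide the keeper.

Run:
```python
from h import *
x=-.022
while x<.004:
    x+=.0015
    g=arm.move_linear(w(x,.358,.079),.015,guard=18); st('%.4f %s'%(x,g))
    f=monitor.get_state()['ft_force']
    if g or abs(f[:2]@XD)>24 or abs(f[:2]@YD)>30: break
```

```text
-0.0205 False t13.2 [[-0.0216  0.3556  0.079 ]] F [ -6.7 -19.8   6.2]
-0.0190 False t13.5 [[-0.021   0.3556  0.0788]] F [-10.9 -19.8   7.2]
-0.0175 False t13.7 [[-0.0199  0.3556  0.0785]] F [ -9.9 -20.2   6.3]
-0.0160 False t14.0 [[-0.0189  0.3556  0.0782]] F [-11.7 -18.5   5.9]
-0.0145 False t14.2 [[-0.0175  0.3556  0.0781]] F [-12.6 -18.3   4.5]
-0.0130 False t14.5 [[-0.0161  0.3555  0.0779]] F [-12.5 -18.3   3.1]
-0.0115 False t14.7 [[-0.0147  0.3555  0.0777]] F [-12.  -19.2   3.7]
-0.0100 False t15.0 [[-0.0134  0.3555  0.0776]] F [-12.4 -18.9   2.4]
-0.0085 False t15.2 [[-0.0119  0.3555  0.0776]] F [-12.6 -18.6   0.9]
-0.0070 False t15.5 [[-0.0104  0.3555  0.0775]] F [-11.7 -19.2   1. ]
-0.0055 False t15.7 [[-0.0089  0.3555  0.0775]] F [-12.2 -18.7   1.1]
-0.0040 False t16.0 [[-0.0073  0.3555  0.0775]] F [-12.  -18.2   1. ]
-0.0025 False t16.2 [[-0.0058  0.3555  0.0775]] F [-11.6 -18.6   0.5]
-0.0010 False t16.5 [[-0.0043  0.3555  0.0775]] F [-11.2 -18.    0.3]
0.0005 False t16.7 [[-0.0032  0.3555  0.0775]] F [-13.6 -19.2   3.4]
0.0020 False t17.0 [[-0.0028  0.3555  0.0774]] F [-19.5 -20.5   5.4]
0.0035 False t17.2 [[-0.0024  0.3555  0.0773]] F [-24.5 -19.1   7.2]
```

Run:
```python
from h import *
arm.move_linear(w(-.007,.357,.078),.015); st('relieve')
arm.move_linear(w(-.007,.30,.079),.04); st('back')
arm.move_linear(w(-.007,.30,.24),.15)
arm.move_linear(w(-.02,.28,.26),.15); st(); 
c=cam('wrist'); save(c,'w3.png'); cv2.imwrite('pics/w3c.png',cv2.resize(c['img'][0:220,220:480,::-1],(780,560)))
V,U=np.mgrid[0:480,0:640]; L=loc(depth(c,np.c_[U.ravel(),V.ravel()])); ok=c['range_z'].ravel()>0
k=ok&(abs(L[:,0])<.05)&(L[:,2]>.088)&(L[:,2]<.1)&(L[:,1]>.33)&(L[:,1]<.375); print('tab',np.percentile(L[k],[3,97],axis=0).round(4))
for a in np.arange(.33,.40,.003):
    k=ok&(L[:,1]>=a)&(L[:,1]<a+.003)&(abs(L[:,0])<.06)&(L[:,2]>.045)
    if k.sum()>3: print('%.3f n%d x[%.4f %.4f] z[%.3f %.3f]'%(a,k.sum(),*np.percentile(L[k,0],[2,98]),*np.percentile(L[k,2],[5,95])))
```

```text
relieve t18.1 [[-0.0052  0.3554  0.0782]] F [  7.2 -12.5  -3.5]
back t19.7 [[-0.007   0.3002  0.079 ]] F [-0.5 -0.7  0.4]
 t21.2 [[-0.02    0.2798  0.2601]] F [ 1.2 -0.2 -0.2]
tab [[0.0138 0.3554 0.09  ]
 [0.0196 0.3747 0.0946]]
0.354 n26 x[0.0138 0.0192] z[0.083 0.095]
0.357 n31 x[0.0138 0.0190] z[0.081 0.094]
0.360 n35 x[0.0137 0.0198] z[0.080 0.095]
0.363 n183 x[-0.0240 0.0197] z[0.051 0.094]
0.366 n214 x[-0.0240 0.0238] z[0.068 0.094]
0.369 n127 x[-0.0290 0.0195] z[0.064 0.094]
0.372 n266 x[-0.0332 0.0239] z[0.046 0.094]
0.375 n309 x[-0.0333 0.0244] z[0.048 0.093]
0.378 n236 x[-0.0334 0.0244] z[0.073 0.093]
0.381 n202 x[-0.0307 0.0222] z[0.074 0.078]
0.384 n628 x[-0.0408 0.0399] z[0.054 0.082]
0.387 n390 x[-0.0406 0.0398] z[0.080 0.083]
0.390 n319 x[-0.0410 0.0396] z[0.080 0.083]
0.393 n317 x[-0.0403 0.0402] z[0.074 0.082]
0.396 n399 x[-0.0409 0.0401] z[0.074 0.081]
0.399 n405 x[-0.0401 0.0403] z[0.074 0.082]
```

View pics/w3c.png

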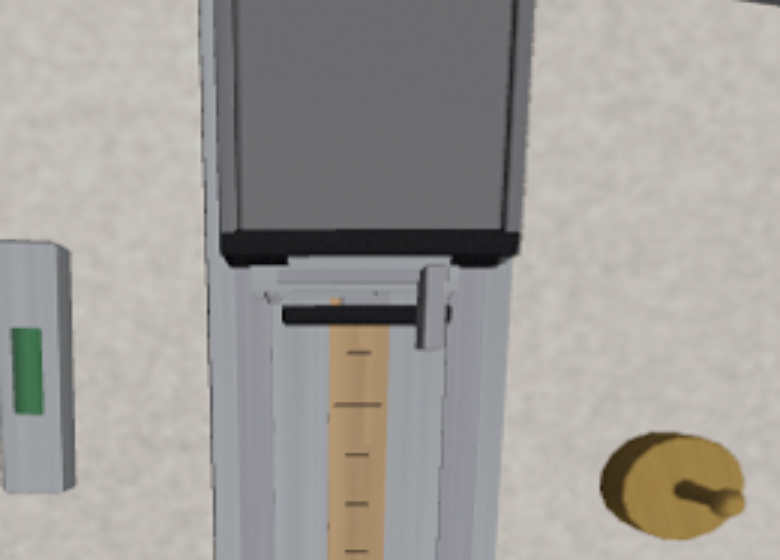

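Tab face is now at +13.8 mm, so the keeper is fully across. The pad face is at y≈0.3635 and stays in. Now the target cart.

Run:
```python
from h import *
arm.move_linear(w(0,-.125,.26),.25,ori=ORI)
arm.move_linear(w(0,-.125,.079),.12); st('down')
g=arm.move_linear(w(0,-.088,.079),.04,guard=8); st('near %s'%g)
g=arm.move_linear(w(0,.150,.079),.05,guard=12); st('roll %s'%g)
arm.pause(.3)
c=cam('scene'); V,U=np.mgrid[0:480,0:640]; L=loc(depth(c,np.c_[U.ravel(),V.ravel()])); ok=c['range_z'].ravel()>0
for a in np.arange(.31,.40,.004):
    k=ok&(L[:,1]>=a)&(L[:,1]<a+.004)&(abs(L[:,0])<.06)&(L[:,2]>.045)&(L[:,2]<.2)
    if k.sum()>3: print('%.3f n%d x[%.4f %.4f] z[%.3f %.3f]'%(a,k.sum(),*np.percentile(L[k,0],[2,98]),*np.percentile(L[k,2],[5,95])))
```

```text
down t24.7 [[ 0.0002 -0.1252  0.0796]] F [ 0.3 -0.2 -0.1]
near False t25.8 [[ 0.     -0.0882  0.079 ]] F [-0.6 -0.3  0.3]
roll False t30.7 [[0.    0.15  0.079]] F [ 0.7 -0.1 -0.3]
0.310 n37 x[-0.0389 0.0435] z[0.066 0.082]
0.314 n56 x[-0.0380 0.0436] z[0.054 0.084]
0.318 n187 x[-0.0395 0.0428] z[0.049 0.083]
0.322 n123 x[-0.0371 0.0417] z[0.049 0.083]
0.326 n19 x[-0.0061 0.0086] z[0.058 0.068]
0.330 n11 x[-0.0067 0.0088] z[0.060 0.067]
0.334 n16 x[-0.0109 0.0204] z[0.058 0.067]
0.338 n48 x[-0.0182 0.0209] z[0.052 0.071]
0.342 n28 x[-0.0152 0.0204] z[0.056 0.071]
0.358 n14 x[0.0149 0.0212] z[0.077 0.095]
0.362 n13 x[0.0001 0.0219] z[0.067 0.094]
0.366 n48 x[-0.0235 0.0250] z[0.056 0.094]
0.370 n41 x[-0.0237 0.0264] z[0.053 0.092]
0.374 n15 x[-0.0197 0.0248] z[0.069 0.094]
0.378 n59 x[-0.0316 0.0256] z[0.073 0.092]
0.382 n33 x[-0.0283 0.0277] z[0.075 0.084]
0.386 n73 x[-0.0388 0.0433] z[0.054 0.084]
0.390 n94 x[-0.0382 0.0442] z[0.056 0.084]
0.394 n100 x[-0.0384 0.0434] z[0.052 0.083]
0.398 n70 x[-0.0380 0.0426] z[0.064 0.081]
```

Run:
```python
from h import *
g=arm.move_linear(w(0,.184,.079),.010,guard=4); arm.pause(.3); st('push %s'%g)
g=arm.move_linear(w(0,.13,.079),.04); st()
arm.move_linear(w(0,.10,.2),.12); arm.pause(.3); st()
c=cam('scene'); save(c,'f.png'); cv2.imwrite('pics/fc.png',cv2.resize(c['img'][200:380,200:440,::-1],(800,600)))
V,U=np.mgrid[0:480,0:640]; L=loc(depth(c,np.c_[U.ravel(),V.ravel()])); ok=c['range_z'].ravel()>0
for a in np.arange(.31,.40,.004):
    k=ok&(L[:,1]>=a)&(L[:,1]<a+.004)&(abs(L[:,0])<.06)&(L[:,2]>.045)&(L[:,2]<.2)
    if k.sum()>3: print('%.3f n%d x[%.4f %.4f] z[%.3f %.3f]'%(a,k.sum(),*np.percentile(L[k,0],[2,98]),*np.percentile(L[k,2],[5,95])))
```

```text
push True t33.5 [[-0.0002  0.1735  0.0785]] F [ 0.6 -2.1  0.6]
 t34.8 [[-0.      0.1302  0.079 ]] F [-0.4 -0.7 -0.1]
 t36.3 [[-1.000e-04  1.001e-01  1.997e-01]] F [ 0.9  0.5 -0.2]
0.310 n65 x[-0.0378 0.0426] z[0.065 0.090]
0.314 n80 x[-0.0401 0.0424] z[0.050 0.090]
0.318 n63 x[-0.0393 0.0430] z[0.057 0.090]
0.322 n76 x[-0.0384 0.0433] z[0.056 0.090]
0.326 n121 x[-0.0377 0.0436] z[0.072 0.089]
0.330 n67 x[-0.0386 0.0422] z[0.055 0.080]
0.334 n34 x[-0.0403 0.0434] z[0.071 0.083]
0.338 n70 x[-0.0390 0.0438] z[0.053 0.084]
0.342 n213 x[-0.0401 0.0431] z[0.049 0.083]
0.346 n79 x[-0.0375 0.0407] z[0.047 0.081]
0.354 n6 x[-0.0066 0.0174] z[0.064 0.093]
0.358 n22 x[-0.0173 0.0219] z[0.064 0.094]
0.362 n33 x[-0.0202 0.0217] z[0.064 0.095]
0.366 n43 x[-0.0237 0.0255] z[0.051 0.091]
0.370 n40 x[-0.0237 0.0253] z[0.056 0.092]
0.374 n22 x[-0.0188 0.0254] z[0.071 0.094]
0.378 n49 x[-0.0318 0.0256] z[0.071 0.092]
0.382 n41 x[-0.0331 0.0404] z[0.073 0.091]
0.386 n68 x[-0.0383 0.0424] z[0.056 0.083]
0.390 n99 x[-0.0376 0.0433] z[0.058 0.084]
0.394 n88 x[-0.0376 0.0428] z[0.051 0.082]
0.398 n75 x[-0.0372 0.0421] z[0.054 0.081]
```

View pics/fc.png

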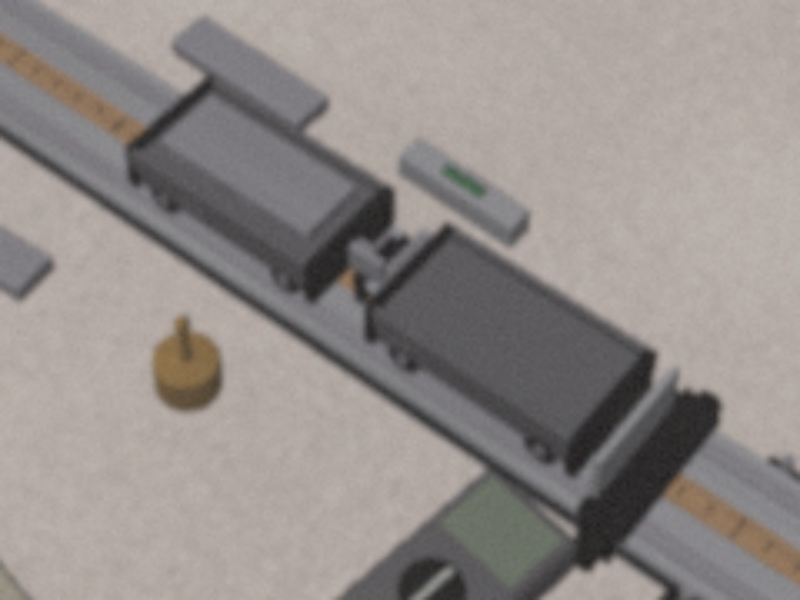

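Bumper looks to be at the pad (crop around (375,260)) and the launch cart is on the stop. I'll check the gap from above.

Run:
```python
from h import *
arm.move_linear(w(0,.15,.26),.15); arm.move_linear(w(-.02,.27,.26),.15); arm.pause(.3); st()
c=cam('wrist'); save(c,'w4.png'); cv2.imwrite('pics/w4c.png',cv2.resize(c['img'][50:200,240:440,::-1],(800,600),interpolation=cv2.INTER_CUBIC))
```

```text
t38.2 [[-0.0199  0.2696  0.26  ]] F [-0.6 -0.7  0.3]
```

View pics/w4c.png

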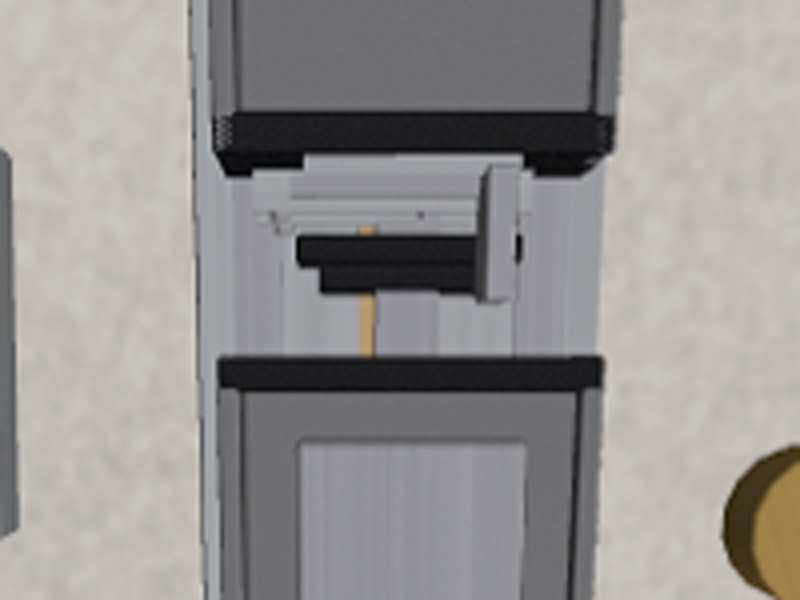

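The bumper (bar at (400,280)) meets the pad (bar at (390,250)) with no gap visible, and the keeper tab at (497,230) is across.

```bash
python3 -c "
from h import *
print(arm.hand_in())"
```

```text
the job is handed in; nothing more can be done
None
```

The job is handed in at about 38 s: the plunger is home and trapped with the keeper fully across, the launch cart is on the end stop, and the target cart's bumper shows no visible gap to the pad in the last picture (the hand-in returned no verdict).

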